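# Open the cap trench on the press bench

## Robot

A 6-joint arm with a two-finger parallel gripper is mounted at the origin on the work surface. World frame = base frame: x ahead of the robot, y to its left, z up, the work surface at z = 0. Lengths are in mm, angles in rad, forces in N, time in s.
With the tool pointing down it reaches from about 325 to 1000 mm from the base axis. Payload 5.1 kg.
Tool frame: the origin (TCP) lies midway between the tips of the shut fingers; the grasp point (between the pads) lies 19 mm behind it (manip.pinch_z is the distance from the TCP to the grasp point, in mm); x points along the fingers, y is the direction in which the jaws open and shut, and the axes are right-handed (so a half turn about x gives the same grasp; the last joint's range is limited). The gripper opens to 85 mm and grips with 20 to 120 N. Pads are 22 mm wide; open, the fingers measure 114 mm over their backs; the gripper's body (76 mm by 85 mm) begins 54 mm behind the grasp point. The pads swing forward as they close: fully open they stand 13 mm farther back than shut.
Start: joints at [-1.192, 0.124, 1.65, -0, 1.367, -0.083], TCP at [289.582, -581.917, 231.322] pointing down, gripper open.
Joint ranges: [-2.61, 2.61], [-1.02, 2.33], [0.03, 2.71], [-1.35, 4.49], [0.32, 2.68], [-2.91, 2.91]. Speed limits (rad/s): [2.57, 2.57, 3.14, 3.14, 3.14, 3.14].

## Interface

Orientations are given as a unit quaternion [w, x, y, z].
In Python, from bench import monitor, snapshot, camera_info, order, models, manip gives the robot as it stands.
- The arm moves only by the shell command python3 -m handwheel 'ROWS' [OPENING] [FORCE]. ROWS is text: rows parted by semicolons, each of 4 numbers parted by spaces: the shift along the tool's x, y, z in cm, then the turn about the tool's x in rad. In form: tx ty tz roll; .... A call has exactly 5 rows; each row shifts and turns the commanded pose from where the row before left it, along the tool's axes as they then stand; what a row does not reach is not made up. A row lasts 1/12 s, in which the tool goes at most 41.7 mm and 7.16 degrees, less where a joint would pass 70% of its speed; a pose out of reach is approached as far as the arm can. A call is refused whole if a number of a shift passes 4.17 or a number of a turn 0.125, either way. A call with a gripper value outside its range is refused whole. OPENING is the opening, from 0 (shut) to 1 (fully open), set as the call begins (- or left out, the last holds). The fingers move at their own pace and stop on an object; FORCE is the grip in N (left out, the last holds). Time passes only in rows, so rows that do not move let the fingers close, or fill a call up. It gives the time, the measured TCP pose, the force and the opening at its end, in the units of the state.
- monitor.state(): the state, without advancing time (a new reading comes with each control period).
- snapshot(name): name is "side" or "top"; returns (picture, depth): 480x640x3 uint8, blue, green, red; 480x640 float32, mm along the optical axis (not along the pixel's ray), 0 where there is no reading.
- camera_info(name): a dict with "fx", "fy", "cx", "cy" (pixels), "world_from_camera" (4x4, takes a point from camera to world coordinates). Camera axes: x right, y up, looking along -z (the intrinsics and any distortion apply to the point x, -y, -z); pixel columns grow to the right and rows downward; lengths in mm; the calibration is good to about 2 mm. A picture is of the moment at which its call begins. camera_info takes no time and is no camera call.
- order.hand_in(): hands the job in, once; it reports no verdict.
Trained networks look in the newest picture that a camera, given by its name, has taken for a name from the list of things; names that differ only in an ending like _2 or _b are one class to them, and where a whole thing is asked for, a point or a joint stands for the part that bears it (a point fixed in the world has none). Each returns a list of dicts, best first, with "confidence" (0 to 1); they miss things now and then, are a little off and sometimes report something else, mostly with a low value. They report only what shows in the picture. A call takes as long as a camera call. They do not tell look-alikes from the thing itself.
- models.trace(camera, label): "pixels" (480x640 bool, what is visible of it) and "centre" ([column, row] in pixels, amid what is visible of it).
The state is a dict: "time": time; "joint_positions": joint angles; "joint_vel": joint speeds; "joint_torque": joint torques, N m; "position": TCP position; "tcp_rot": TCP orientation; "force": force on the tool from outside, world axes, zero at the start; "torque": the same for the moment, N m; "gripper_width": finger opening in mm.
Only numpy, scipy, OpenCV 4.12 (cv2) and the standard library are available. Lean on these libraries where they do the work, as an engineer would, in place of code of your own. Each camera call takes 0.05 s, during which the arm holds its last target.

## Task

Open the cap trench beside the press: take its cover by the bar handle, lift it up off its recessed seat, slide it along its channels to the other end of the trench, set it down flat on the deck there, wholly clear of the recess, and let go. Leave the small lid with the round knob where it is.

Things in the scene. Friction and masses are not known exactly. Their poses are not given: they have to be found in the camera images.
- cover_bar (a point): Centre of the cover's bar handle. Loose aluminium plate 120 x 104 x 8 mm (x, y, z), 0.3 to 0.5 kg, seated in the trench, axes parallel to the trench's. Steel bar 12 x 12 mm, 80 mm long along x, legs under its ends (34 mm from the centre); bar centre over the plate's centre, 45 mm above its top face. Pinch mid-bar from above, closing along y.
- trench: Fixed dark steel block 156 x 275 x 81 mm; origin on underside; cover slides open to its +y. Recess 8 mm deep at y -130 to -16 mm, seated bar at y -73, z 95 mm. Deck at y -16 to 125, z 50. Side rails guide the cover (6 mm play each side), lips on them let it rise 26 mm at most off its seat: it clears the step at 8, so lift about 17. Lying flat on the deck: bar at y 36 to 73 (mid 55), z 103 mm.
- lid_knob (a point): Bystander, leave alone: centre of the round knob (28 mm wide, 14 mm high, top 71 mm above the bench) of a small loose square lid 88 x 88 x 8 mm in a square dark steel bin 120 x 120 x 47 mm.
Things that resemble listed ones, but are neither listed nor needed, are in the scene too. What is shaped like the part that bears cover_bar but blue or pink is not meant.

How it is judged (in metres and radians):
On the way:
1. the cover is lifted clear of its seat (its handle 6 mm or more up) while still over the pocket (z of cover_bar in the frame of trench above 0.101 m and y of cover_bar in the frame of trench below -0.04 m), for 0.05 s.
At the end, for the whole second after the job is handed in: The cover lies in its channels flat on the deck (tilt under 3.4 degrees, handle 99 to 108 mm above the trench's underside), wholly clear of the recess: its centre at y 34 to 80 mm and within 15 mm of x = 0 in the trench's frame (y of cover_bar in the frame of trench between 0.034 and 0.08 m and x of cover_bar in the frame of trench between -0.015 and 0.015 m and z of cover_bar in the frame of trench between 0.099 and 0.108 m and angle between cover_bar's own z axis and vertical below 0.06 rad); the robot touches nothing.
It fails at once if the small knobbed lid is moved by more than 20 mm (distance of lid_knob from where it was at the start of the episode above 0.02 m).
It also fails if it takes over 32 s, if anything falls off the work surface, if the arm or the gripper's body presses on something with over 40 N, if the wrist force passes 120 N, or if a joint passes its speed limit or range.

## Working session

There is one attempt and no reset: what is moved stays moved. The work goes in short steps, Python scripts to look and compute and a shell command to move; the robot and the scene stay as the last step left them, time stands still between calls to the robot, and variables do not carry over. Pictures are saved under pics/ and viewed, and the job is handed in when it is done.

```bash
ls; mkdir -p pics; cat > h.py <<'E'
import numpy as np,cv2
from bench import monitor, snapshot, camera_info, order, models, manip
def world(cam,depth,mask=None):
    i=camera_info(cam);T=np.array(i["world_from_camera"])
    v,u=np.mgrid[0:480,0:640]
    p=np.stack([(u-i["cx"])/i["fx"]*depth,-(v-i["cy"])/i["fy"]*depth,-depth,np.ones_like(depth)],-1)
    return (p@T.T)[...,:3]
E
python3 - <<'E'
from h import *
for c in("top","side"):
    b,d=snapshot(c); cv2.imwrite(f"pics/{c}0.png",b); np.save(f"{c}0.npy",d)
    print({k:np.round(v,3).tolist() if not isinstance(v,str) else v for k,v in camera_info(c).items()})
    W=world(c,d)
    for l in("cover_bar","trench","lid_knob"):
        for r in models.trace(c,l):
            m=r["pixels"]&(d>0)
            print(c,l,round(r["confidence"],2),r["centre"],m.sum(),np.round(np.median(W[m],0)) if m.any() else 0)
s=monitor.state();print(s["time"],s["tcp_rot"],s["position"],manip.pinch_z)
E
```

```text
pics
{'fx': 522.128, 'fy': 522.128, 'cx': 316.584, 'cy': 238.046, 'world_from_camera': [[0.014, 0.987, -0.158, 381.699], [-1.0, 0.013, -0.01, -134.627], [-0.007, 0.158, 0.987, 1105.578], [0.0, 0.0, 0.0, 1.0]]}
top cover_bar 0.79 [371.5, 132.7] 2443 [ 791. -240.    9.]
top cover_bar 0.68 [472.8, 237.0] 2849 [ 565. -450.    9.]
top cover_bar 0.61 [404.0, 349.4] 3023 [ 331. -306.    9.]
top cover_bar 0.61 [178.2, 240.4] 1818 [541. 157.  43.]
top trench 0.7 [333.6, 237.6] 8269 [ 548. -159.   64.]
top lid_knob 0.83 [175.7, 239.6] 1830 [543. 157.  43.]
{'fx': 547.979, 'fy': 547.979, 'cx': 315.431, 'cy': 225.927, 'world_from_camera': [[-0.928, 0.284, -0.241, 277.119], [-0.373, -0.709, 0.599, 547.678], [-0.001, 0.646, 0.764, 937.01], [0.0, 0.0, 0.0, 1.0]]}
side cover_bar 0.86 [355.7, 148.3] 1382 [ 570. -449.   10.]
side cover_bar 0.79 [326.0, 187.4] 1584 [ 574. -250.   52.]
side cover_bar 0.77 [435.1, 216.7] 1995 [ 327. -299.   10.]
side cover_bar 0.72 [237.9, 180.5] 1706 [ 789. -231.   10.]
side trench 0.62 [317.0, 230.5] 7186 [ 544. -128.   54.]
side lid_knob 0.74 [258.7, 355.1] 2328 [539. 165.  44.]
0.4 [-0.1617108  -0.68832642 -0.16191845  0.68835948] [ 289.55792039 -581.85536582  231.13145364] 18.700000000000003
```

View pics/top0.png

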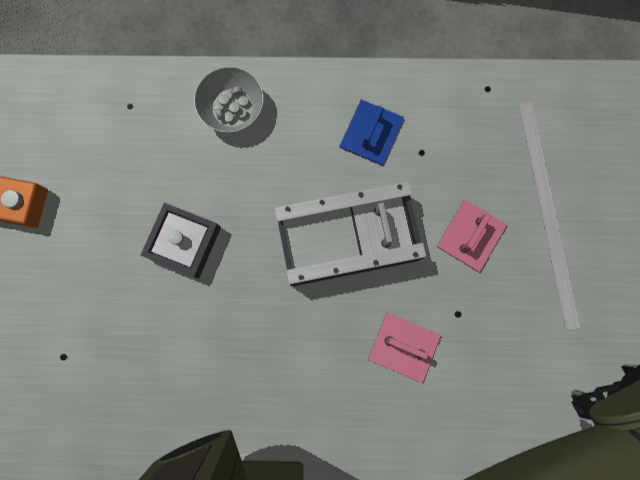

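View pics/side0.png

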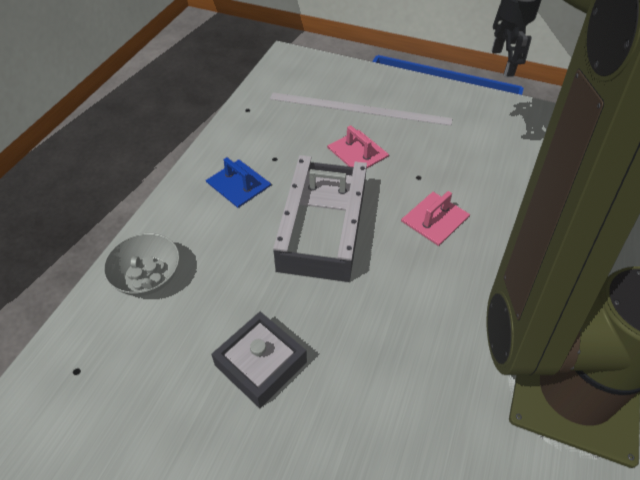

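The cover (bar at top px ~(385,225)) is at the trench's world −y end; the bare deck is at +y. Now I measure the bar and rails.

```bash
python3 - <<'E'
from h import *
for c in("top","side"):
    d=np.load(f"{c}0.npy");W=world(c,d)
    reg=(d>0)&(W[...,0]>440)&(W[...,0]<680)&(W[...,1]>-340)&(W[...,1]<20)
    rail=reg&(W[...,2]>74)&(W[...,2]<88)
    bar=reg&(W[...,2]>94)&(W[...,2]<112)
    R=W[rail];B=W[bar]
    print(c,rail.sum(),bar.sum(),"railz",np.median(R[:,2]),"barz",np.median(B[:,2]),B[:,2].max())
    print(" rails",cv2.minAreaRect(R[:,:2].astype(np.float32)),cv2.boxPoints(cv2.minAreaRect(R[:,:2].astype(np.float32))).round(1).tolist())
    print(" bar",cv2.minAreaRect(B[:,:2].astype(np.float32)),np.median(B,0))
    deck=reg&(W[...,2]>40)&(W[...,2]<64); print(" deck z",np.median(W[deck][:,2]))
from scipy.spatial.transform import Rotation as Ro
q=monitor.state()["tcp_rot"];print(Ro.from_quat([q[1],q[2],q[3],q[0]]).as_matrix().round(3))
E
```

```text
top 3941 266 railz 81.423823998942 barz 101.07337931570834 106.96367382727703
 rails ((558.5572509765625, -189.5393524169922), (156.87060546875, 275.3728332519531), 12.154763221740723) [[452.8999938964844, -71.5], [510.8999938964844, -340.70001220703125], [664.2000122070312, -307.6000061035156], [606.2000122070312, -38.400001525878906]]
 bar ((574.3265991210938, -258.0496826171875), (79.09253692626953, 13.022436141967773), 12.21157455444336) [ 573.55850824 -258.03344079  101.07337932]
 deck z 50.398910956025816
side 2702 224 railz 82.01223004746646 barz 101.04353340907272 107.0423887886534
 rails ((557.77587890625, -190.4210205078125), (156.45223999023438, 279.7835388183594), 12.19517707824707) [[451.79998779296875, -70.19999694824219], [510.8999938964844, -343.70001220703125], [663.7999877929688, -310.6000061035156], [604.7000122070312, -37.20000076293945]]
 bar ((573.8871459960938, -257.88250732421875), (79.70848083496094, 15.958810806274414), 10.250672340393066) [ 574.22091354 -255.96373743  101.04353341]
 deck z 51.15806339546981
[[-0.     0.446 -0.895]
 [ 0.    -0.895 -0.446]
 [-1.    -0.    -0.   ]]
```

```bash
python3 -m handwheel '0 0 0 0.125; 0 0 0 0.125; 0 -2.3 -3.1 0; 0 -2.3 -3.1 0; 0 -2.3 -3.1 0' 0.7; python3 -m handwheel '0 -2.3 -3.1 0; 0 -2.3 -3.1 0; 0 -2.3 -3.1 0; 0 -2.3 -3.1 0; 0 -2.3 -3.1 0';  python3 -m handwheel '0 -2.3 -3.1 0; 0 -2.3 -3.1 0; 0 0 0 0; 0 0 0 0; 0 0 0 0'
cat > e.py <<'E'
from h import *
from scipy.spatial.transform import Rotation as Ro
def err(x,y,z):
    s=monitor.state();q=s["tcp_rot"];M=Ro.from_quat([q[1],q[2],q[3],q[0]]).as_matrix()
    print("pos",s["position"].round(1) if hasattr(s["position"],"round") else s["position"],"width",s["gripper_width"],"F",np.round(s["force"],1),"t",s["time"])
    print("yaw tool y deg",np.degrees(np.arctan2(M[1,1],M[0,1])),"down",M[:,0].round(4))
    print("need tool cm",(M.T@(np.array([x,y,z])-s["position"])/10).round(2))
E
python3 -c "
from e import *
err(574.2,-258,76)"
```

```text
time: 0.82
position: [366.3, -494.2, 231.3]
tcp_rot: [0.074, 0.703, 0.074, -0.703]
force: [0.3, 0.4, 0.4]
gripper_width: 59.5
time: 1.23
position: [494.4, -348.3, 231.6]
tcp_rot: [0.075, 0.703, 0.075, -0.703]
force: [1.0, -0.1, -0.7]
gripper_width: 60.1
time: 1.65
position: [544.2, -292.0, 231.3]
tcp_rot: [-0.075, -0.703, -0.075, 0.703]
force: [-0.4, -0.6, 0.4]
gripper_width: 59.3
pos [ 544.2 -292.   231.3] width 59.31216977925418 F [-0.4 -0.6  0.4] t 1.65
yaw tool y deg -77.82971563263602 down [-4.e-04 -3.e-04 -1.e+00]
need tool cm [15.52 -2.69 -3.66]
```

```bash
python3 -m handwheel '0 -1.35 -1.83 0; 0 -1.35 -1.83 0; 3 0 0 0; 3 0 0 0; 2 0 0 0'; python3 - <<'E'
from e import *
err(574.2,-258,76)
for c in("top","side"):
    b,d=snapshot(c); cv2.imwrite(f"pics/{c}1.png",cv2.resize(b[120:300,240:480],None,fx=3,fy=3))
E
```

```text
time: 2.07
position: [572.8, -258.7, 148.9]
tcp_rot: [-0.074, -0.703, -0.074, 0.704]
force: [-0.0, -0.2, -1.4]
gripper_width: 59.6
pos [ 572.8 -258.7  148.9] width 59.59005278529136 F [-0.  -0.2 -1.4] t 2.0667
yaw tool y deg -77.96667454017688 down [-2.e-03  8.e-04 -1.e+00]
need tool cm [ 7.29 -0.03 -0.16]
```

View pics/side1.png

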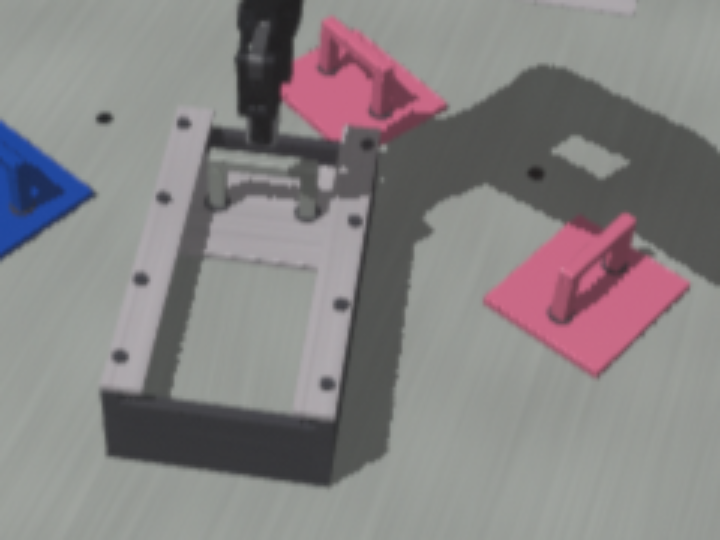

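The gripper stands above the bar's middle, with the jaws across it (crop px ~(262,140)). I'll descend and close.

```bash
python3 -m handwheel '2 0 -0.1 0; 2 0 0 0; 1.7 0 0 0; 1.5 0 0 0; 0 0 0 0'; python3 -m handwheel '0 0 0 0; 0 0 0 0; 0 0 0 0; 0 0 0 0; 0 0 0 0' 0 70;python3 -m handwheel '0 0 0 0; 0 0 0 0; 0 0 0 0; 0 0 0 0; 0 0 0 0'; python3 -c "
from e import *
err(574.2,-258,76+17)"
```

```text
time: 2.58
position: [573.6, -258.1, 77.4]
tcp_rot: [-0.073, -0.702, -0.075, 0.704]
force: [-0.6, 0.7, -1.1]
gripper_width: 60.0
time: 3.0
position: [576.4, -258.2, 81.6]
tcp_rot: [0.075, 0.704, 0.074, -0.702]
force: [-1.1, 0.1, 6.1]
gripper_width: 10.1
time: 3.42
position: [576.4, -258.3, 81.6]
tcp_rot: [0.075, 0.704, 0.074, -0.702]
force: [-1.6, 0.0, 7.4]
gripper_width: 10.3
pos [ 576.4 -258.3   81.6] width 10.282924216253658 F [-1.6  0.   7.4] t 3.4167
yaw tool y deg -77.8580962890755 down [ 0.0025 -0.0017 -1.    ]
need tool cm [-1.14 -0.07  0.21]
```

```bash
python3 - <<'E'
from e import *
o=[]
for c,x,y in(("top",300,150),("side",260,110)):
    b,d=snapshot(c); o.append(cv2.resize(b[y:y+130,x:x+130],None,fx=3,fy=3))
cv2.imwrite("pics/g2.png",np.hstack(o))
E
```

```text
(no output)
```

View pics/g2.png

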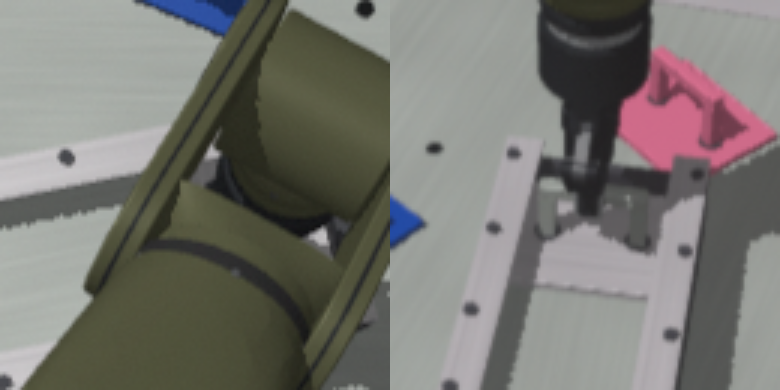

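Fingers enclose the mid-bar (right half, px ~(590,205)). Lifting.

```bash
python3 -m handwheel '-0.5 0 0 0; -0.5 0 0 0; -0.5 0 0 0; -0.3 0 0 0; 0 0 0 0';  python3 -m handwheel '0 0 0 0; 0 0 0 0; 0 0 0 0; 0 0 0 0; 0 0 0 0'; python3 - <<'E'
from e import *
err(574.2,-258,98.6)
b,d=snapshot("side"); cv2.imwrite("pics/g3.png",cv2.resize(b[110:260,250:400],None,fx=4,fy=4))
W=world("side",d)
r=models.trace("side","cover_bar")
for k in r:
    m=k["pixels"]&(d>0); print(k["confidence"],np.median(W[m],0).round(),m.sum())
# plate visible portion: points between y -250..-190 along trench
reg=(d>0)&(W[...,1]>-245)&(W[...,1]<-212)&(W[...,0]>530)&(W[...,0]<600)
print(np.percentile(W[reg][:,2],[5,25,50,75,95]).round(1))
E
```

```text
time: 3.93
position: [575.6, -257.7, 97.9]
tcp_rot: [0.075, 0.703, 0.075, -0.703]
force: [0.4, 1.3, -4.2]
gripper_width: 10.5
time: 4.35
position: [575.2, -257.5, 97.0]
tcp_rot: [-0.075, -0.703, -0.075, 0.703]
force: [0.3, 0.6, -3.9]
gripper_width: 10.3
pos [ 575.2 -257.5   97. ] width 10.286122362517618 F [ 0.3  0.6 -3.9] t 4.35
yaw tool y deg -77.8645457327871 down [-4.e-04  3.e-04 -1.e+00]
need tool cm [-0.16  0.03  0.11]
0.96 [ 568. -247.   67.] 1577
0.89 [ 790. -232.   10.] 1738
0.83 [ 328. -299.    9.] 1983
0.71 [ 565. -449.   10.] 1287
[ 62.7 147.5 243.7 283.1 314.5]
```

View pics/g3.png

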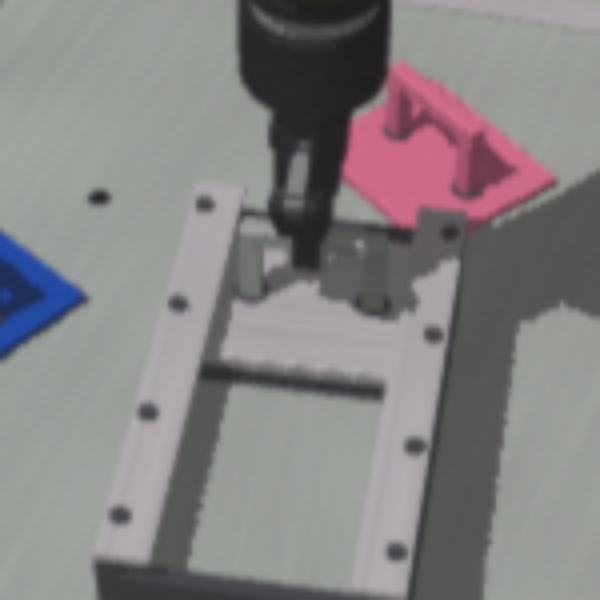

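The cover is lifted: a shadow gap shows under the front edge (px ~(290,375)), and the wrist carries 3.9 N. Sliding 128 mm along −tool y.

```bash
python3 -m handwheel '-0.1 -1 0 0; 0 -1.5 0 0; 0 -1.5 0 0; 0 -1.5 0 0; 0 -1.5 0 0'; python3 -m handwheel '0 -1.5 0 0; 0 -1.5 0 0; 0 -1.5 0 0; 0 -1 0 0; 0 -0.3 0 0';  python3 -m handwheel '0 0 0 0; 0 0 0 0; 0 0 0 0; 0 0 0 0; 0 0 0 0'; python3 - <<'E'
from e import *
err(575.2-27,-257.5+125,97)
b,d=snapshot("side"); cv2.imwrite("pics/g4.png",cv2.resize(b[130:310,230:410],None,fx=3.3,fy=3.3))
E
```

```text
time: 4.87
position: [560.0, -187.0, 98.2]
tcp_rot: [-0.075, -0.703, -0.075, 0.703]
force: [-0.3, -0.8, -3.8]
gripper_width: 10.6
time: 5.28
position: [548.0, -130.4, 98.2]
tcp_rot: [-0.075, -0.703, -0.076, 0.703]
force: [0.9, -0.8, -3.9]
gripper_width: 10.5
time: 5.7
position: [548.6, -133.1, 98.3]
tcp_rot: [0.074, 0.703, 0.074, -0.703]
force: [-0.7, -0.7, -4.9]
gripper_width: 10.4
pos [ 548.6 -133.1   98.3] width 10.439553875523575 F [-0.7 -0.7 -4.9] t 5.7
yaw tool y deg -77.91522953787856 down [ 1.e-04 -1.e-04 -1.e+00]
need tool cm [ 0.13 -0.07  0.03]
```

View pics/g4.png

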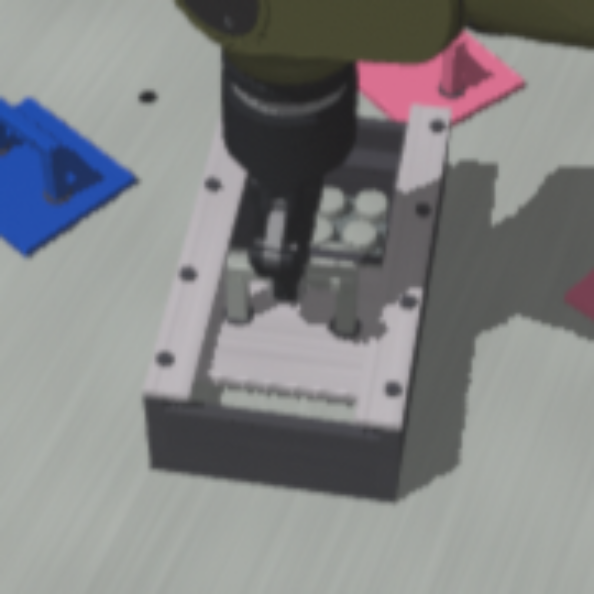

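The cover now sits over the deck, with caps showing in the opened recess (px ~(350,215)). Lowering until the weight comes off.

```bash
python3 -m handwheel '0.3 0 0 0; 0.3 0 0 0; 0.2 0 0 0; 0 0 0 0; 0 0 0 0';  python3 -m handwheel '0.1 0 0 0; 0 0 0 0; 0.1 0 0 0; 0 0 0 0; 0 0 0 0'
```

```text
time: 6.17
position: [548.3, -132.4, 90.0]
tcp_rot: [-0.075, -0.703, -0.075, 0.703]
force: [-0.6, 0.7, -4.7]
gripper_width: 10.4
time: 6.58
position: [548.6, -132.5, 89.6]
tcp_rot: [-0.075, -0.703, -0.075, 0.703]
force: [-4.4, 1.7, 4.8]
gripper_width: 10.2
```

Seated on the deck: TCP is 8 mm above the seated-grasp value, as expected. Release and retreat.

```bash
python3 -m handwheel '0 0 0 0; 0 0 0 0; 0 0 0 0; 0 0 0 0; 0 0 0 0' 0.6;  python3 -m handwheel '-1 0 0 0; -2 0 0 0; -3 0 0 0; -3 0 0 0; -3 0 0 0'; python3 -m handwheel '-2 0 0 0; 0 2 3 0; 0 2 3 0; 0 2 3 0; 0 2 3 0'; python3 -m handwheel '0 2 3 0; 0 2 3 0; 0 2 3 0; 0 2 3 0; 0 0 0 0'; python3 - <<'E'
from e import *
print(monitor.state()["position"])
T0=np.array([558.5,-189.5]);ax=np.radians(12.16);X=np.array([np.cos(ax),np.sin(ax)]);Y=np.array([-np.sin(ax),np.cos(ax)])
T0=np.array([574.3,-258.0])+73*Y   # from seated bar
for c in("top","side"):
    b,d=snapshot(c); cv2.imwrite(f"pics/{c}5.png",b); W=world(c,d)
    P=np.stack([(W[...,:2]-T0)@X,(W[...,:2]-T0)@Y,W[...,2]],-1)
    reg=(d>0)&(abs(P[...,0])<75)&(P[...,1]>-130)&(P[...,1]<125)
    bar=reg&(P[...,2]>102)&(P[...,2]<120)
    B=P[bar];print(c,bar.sum(),np.median(B,0).round(1),cv2.minAreaRect(B[:,:2].astype(np.float32)))
    pl=reg&(P[...,2]>50)&(P[...,2]<66)&(abs(P[...,0])<55)
    Q=P[pl]; print(" plate y",np.percentile(Q[:,1],[1,50,99]).round(1),"z",np.median(Q[:,2]), "fit",np.linalg.lstsq(np.c_[Q[:,:2],np.ones(len(Q))],Q[:,2],rcond=None)[0].round(4))
    for k in models.trace(c,"lid_knob")[:1]: m=k["pixels"]&(d>0);print(" lid",np.median(W[m],0).round())
cv2.imwrite("pics/s5.png",cv2.resize(cv2.imread("pics/side5.png")[130:310,230:410],None,fx=3.3,fy=3.3))
E
```

```text
time: 7.0
position: [548.7, -132.5, 88.4]
tcp_rot: [0.075, 0.703, 0.075, -0.703]
force: [0.1, -0.4, -0.9]
gripper_width: 51.3
time: 7.42
position: [548.3, -132.4, 210.2]
tcp_rot: [0.075, 0.703, 0.075, -0.703]
force: [1.0, -0.1, 0.2]
gripper_width: 50.9
time: 7.83
position: [447.1, -236.6, 229.5]
tcp_rot: [0.076, 0.704, 0.075, -0.703]
force: [-0.1, -0.9, -0.6]
gripper_width: 51.1
time: 8.25
position: [344.1, -342.8, 229.3]
tcp_rot: [-0.074, -0.703, -0.072, 0.704]
force: [0.1, 0.4, -1.0]
gripper_width: 51.2
[ 344.10790301 -342.8355644   229.32957703]
top 252 [ -1.1  54.5 108.7] ((-0.14934539794921875, 54.38922882080078), (11.773999214172363, 79.6427993774414), 89.73981475830078)
 plate y [-129.6   59.5  123.8] z 57.74249010713629 fit [-1.50000e-03 -3.20000e-03  5.73168e+01]
 lid [541. 158.  43.]
side 266 [ -2.1  56.8 108.9] ((-1.1594276428222656, 54.444007873535156), (15.191938400268555, 78.69078063964844), 89.2602310180664)
 plate y [-129.3   69.6  123.7] z 58.49509999662013 fit [-3.30000e-03  5.30000e-03  5.74781e+01]
 lid [539. 165.  44.]
```

View pics/s5.png

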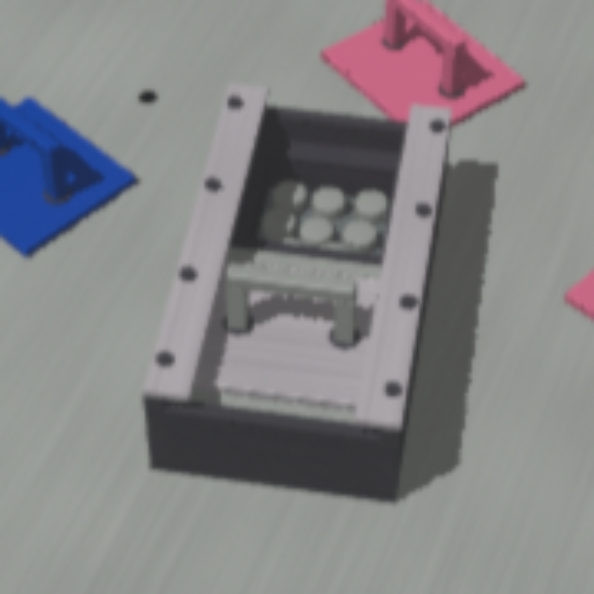

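View pics/top5.png

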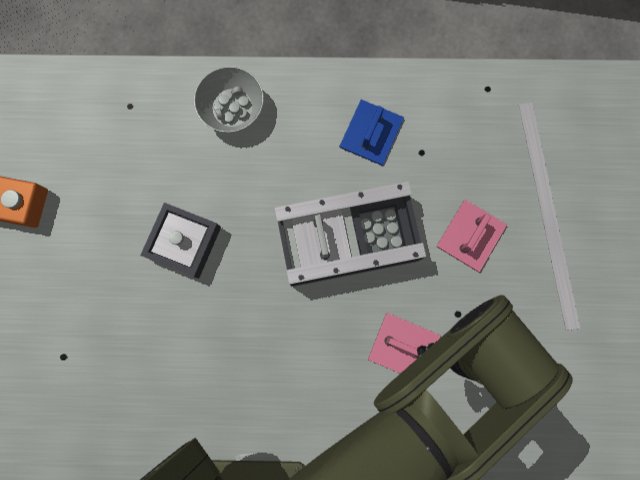

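The cover lies flat on the deck (top px ~(322,237)) with the bar at y ≈ 54.4 and its top at 109 mm, so its centre is at 103. The recess is open, the lid is unmoved and the arm is clear.

```bash
python3 -c "
from bench import order; print(order.hand_in())"
```

```text
the job is handed in; nothing more can be done
None
```

The trench is open: I gripped the cover mid-bar, lifted it about 16 mm off its seat and slid it about 127 mm along its channels. I then set it down on the deck, let go and backed the arm away. The job was handed in at about 8.5 s.

- **Cover position:** in the trench frame, the top and side cameras put the bar at y ≈ 54.4 mm and x ≈ 0 to −1 mm. Its centre height is about 103 mm. I took the trench frame from the seated bar's position.
- **Flatness:** a plane fitted to the plate tilts under 0.4°.
- **Arm:** the gripper is open and the arm is well clear of everything.
- **Knobbed lid:** measured unmoved by both cameras, to within about 2 mm.

When the fingers closed, the tool rose about 4 mm with an upward force of about 7 N. The measured opening was about 10 mm on the 12 mm bar. The grip still held throughout, and none of the checks failed or disagreed.

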